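Top up the carton column and set the stand's outrigger leg

ROBOT

A 7-joint arm with a two-finger parallel gripper is mounted at the origin on the work surface. World frame = base frame: x ahead of the robot, y to its left, z up, the work surface at z = 0. Lengths are in m, angles in rad, forces in N, time in s.
With the tool pointing down it reaches from about 0.425 to 0.95 m from the base axis. Payload 4.7 kg.
Tool frame: the origin (TCP) lies midway between the tips of the shut fingers; the grasp point (between the pads) lies 19 mm behind it; z points along the fingers, y is the line along which they close (so a half turn about z gives the same grasp; the last joint's range is limited). The gripper opens to 85 mm and grips with 20 to 120 N. Pads are 22 mm wide; open, the fingers measure 114 mm over their backs; the gripper's body (76 mm by 85 mm) begins 54 mm behind the grasp point. The pads swing forward as they close: fully open they stand 13 mm farther back than shut.
Start: joints at [-1.241, 0.469, -0.049, 1.532, 0.024, 1.141, -0.082], TCP at [0.237, 0.632, 0.231] pointing down, gripper open.
Joint ranges: [-2.59, 2.59], [-0.33, 1.99], [-1.39, 1.29], [0.1, 2.45], [-1.04, 4.18], [0.21, 1.99], [-2.66, 2.66]. Speed limits (rad/s): [2.57, 2.57, 3.14, 3.14, 3.14, 3.14, 3.14].

INTERFACE

Orientations are given as a rotation vector (axis times angle).
In Python, from rig import arm gives the robot as it stands.
- The arm moves only by the tool play_rows, never from a script. Its arguments are lists of equal length, an entry for each row: "travel": the shift along the tool's x, y, z normalised to -1 to 1, where 1 is 0.025 m, a list of three; "twist": the turn, a rotation vector about the tool's x, y, z normalised to -1 to 1, where 1 is 4 degrees, a list of three; "gripper": the finger opening in mm, from 0 to 85.4. A call has 1 to 10 rows; each row shifts and turns the commanded pose from where the row before left it, along the tool's axes as they then stand; what a row does not reach is not made up. A row lasts 1/12 s, in which the tool goes at most 41.7 mm and 7.16 degrees, less where a joint would pass 70% of its speed; a pose out of reach is approached as far as the arm can. A call with a number of a shift or a turn outside -1 to 1 is refused whole. A call with a gripper value outside its range is refused whole. The fingers move at their own pace and stop on an object; the grip force is fixed at half the most. Time passes only in rows, so rows that do not move let the fingers close. It gives the time, the measured TCP pose, the force, the opening and the grip force at its end, in the units of the state.
- arm.get_state(): the state, without advancing time (a new reading comes with each control period).
- arm.capture(name): name is "side" or "top"; returns a dict with "image" (384x512x3 uint8, blue, green, red), "camera_matrix" (3x3 intrinsics, pixels), "position" and "orientation" of the camera in the world. Camera axes: x right, y down, z forward; pixel columns grow to the right and rows downward; lengths in m; the calibration is good to about 2 mm. A picture is of the moment at which its call begins. There is no depth.
- arm.close_job(): hands the job in; it is judged then, once.
Trained networks look in a picture, given as the dict that the camera call returned (one of the last four; its "shot" number tells which), for a name from the list of things; names that differ only in an ending like _2 or _b are one class to them, and where a whole thing is asked for, a point or a joint stands for the part that bears it (a point fixed in the world has none). Each returns a list of dicts, best first, with "conf" (0 to 1); they miss things now and then, are a little off and sometimes report something else, mostly with a low value. They report only what shows in the picture. A call takes as long as a camera call. They do not tell look-alikes from the thing itself.
- arm.look_for(picture, query): "point" ([column, row] in pixels, amid what is visible of it).
- arm.regions_of(picture, query): "mask" (384x512 bool, what is visible of it) and "point" ([column, row] in pixels, amid what is visible of it).
- arm.place_of(picture, query): "point" ([column, row] in pixels: a listed point, or the origin of a listed thing).
The state is a dict: "t": time; "joint_pos": joint angles; "dq": joint speeds; "tau": joint torques, N m; "tool_pos": TCP position; "orientation": TCP orientation; "ft_force": force on the tool from outside, world axes, zero at the start; "ft_torque": the same for the moment, N m; "grip_width": finger opening in m; "gripper_force": force on a finger pad.
Only numpy, scipy, OpenCV 4.12 (cv2) and the standard library are available. Lean on these libraries where they do the work, as an engineer would, in place of code of your own. Each camera call takes 0.05 s, during which the arm holds its last target. There are 200 camera calls.

TASK

Put the loose test-kit carton squarely on top of the two in the carton stand without shifting those. Then pull the stand's sliding leg out by its handle bar until its pointer lines up with the marker on the scale and, while you hold it there, swing the cam lever fully closed; never swing it with the leg off the mark. Finish still holding the leg at the mark with the lever closed (it is spring-loaded and the clamp is not screwed tight yet, so it would slip back), and leave the other things on the counter where they are.

Things in the scene. Friction and masses are not known exactly. Their poses are not given: they have to be found in the camera images.
- stand: Fixed grey stand: deck 130 (x) x 90 (y) mm, top 30 mm above the table, a 12 mm high lip on its +y edge. Origin on the table under the deck's middle, z up; its yaw varies. The leg slides out of a sleeve along the stand's -y. A white scale bar, 24 mm wide and 6 mm high, lies parallel to the leg at x = +90 mm, y -285 to -45 mm.
- carton_low: Closed white carton 105 (x) x 56 (y) x 45 (z) mm, about 0.15 kg, origin at the centre of its underside; the lower one of the column, standing loose on the stand's deck.
- carton_mid: Same kind of carton, loose on carton_low, its underside 75 mm and its top 120 mm above the table.
- carton_new: Same kind of carton (105 x 56 x 45 mm, origin at the centre of its underside), the one lying flat on the counter away from the stand, to the left or the right of it, at any small yaw; this one goes on top of the column.
- leg (a joint): How far the leg is pulled out of the stand, m: 0 fully in (where it starts), 0.11 fully out; it moves along the stand's -y. A return spring pulls it in with about 3 N at 0 and 6 N at 0.08. Still readable while the leg is held.
- handle (a point): Middle of the top of the leg's handle bar: black, 120 mm long along the stand's x, 12 mm thick (y), 36 to 56 mm above the table; a 6 mm thick stem joins it to the 30 mm wide leg (top at 20 mm) 5 to 35 mm towards +x of here. Fingers straddling the bar across y can slide along it, loosely closed with the leg still pulled out, and so push the cam lever, which crosses over the bar.
- pointer (a point): Tip of the steel rod pointer on the leg, 97.5 mm towards +x from the handle point, in the middle plane of the handle bar, 24 mm above the table, just beside the marker. It is at the mark when it has the same y as the marker in the stand's frame.
- marker: Fixed dark clip 30 (x) x 14 (y) mm on the scale bar with a white ridge 3 mm wide across its middle, top 22 mm above the table. Origin at the middle of its underside, in line with the ridge; axes parallel to the stand's. Its place along the scale varies: it calls for the leg 35 to 85 mm out.
- cam (a joint): Angle of the cam lever on the leg, rad: 0 fully open, 0.8 closed (stop). Starts at 0 to 0.15. It turns about a vertical axis on the leg, 60 mm towards the stand (+y) from the bar's middle plane and 20 mm towards +x of the handle point; it stays where it is left and takes about 1 N near its end.
- lever_tip (a point): Top of the free end of the lever: a flat bar, 10 mm wide, 80 mm long from its axis, 58 to 66 mm above the table, crossing over the handle bar. From the lever axis, in the stand's axes, the end is at x = 80 sin(cam - 0.4), y = -80 cos(cam - 0.4) mm, so it swings from x -31 to +31 mm. To close, push it to the stand's +x: take the bar on the -x side of the lever first.
- jar: White lidded jar, 64 mm across, 90 mm high; origin at its underside. Leave alone.
- bottle: Clear capped bottle, 60 mm across, 160 mm high; origin at its underside. Leave alone.
- tumbler: Brown mug, 84 mm across, 130 mm high, handle on its +y side; origin at its underside. Leave alone.
- tube_carton: Long narrow white carton 35 x 150 x 30 mm, lying along y; origin at its underside. Leave alone.
- pen: Marker pen about 132 mm long, 14 mm thick, along its x; origin at its underside. Leave alone.
- pen2: Marker pen about 132 mm long, 14 mm thick, along its x; origin at its underside. Leave alone.
Things that resemble listed ones, but are neither listed nor needed, are in the scene too. Leave any purple or red look-alike of the carton_mid alone.

How it is judged:
On the way, in this order (a step that is already met when the one before it is completed fails the run):
1. the third carton stands squarely on the column, let go (horizontal distance between carton_new and carton_mid below 0.008 m and angle between the x axis of carton_new and the x axis of carton_mid, either way round below 0.12 rad and height (world z) of carton_new between 0.114 and 0.126 m and angle between carton_new's own z axis and vertical below 0.06 rad and linear speed of carton_new below 0.02 m/s and contact force between the fingers and carton_new below 0.1 N and distance of each of carton_mid, carton_low from where it was at the start of the episode below 0.015 m), for 0.2 s.
2. the leg is held with its pointer at the marker (5 mm), the lever still open (y of pointer in the frame of marker between -0.005 and 0.005 m and contact force between the fingers and leg above 2 N and value of joint cam below 0.35 rad), for 0.2 s.
At the end, for the whole second after the job is handed in: Lever closed (over 0.72 rad), pointer within 5 mm of the marker, fingers holding the leg with over 2 N; the new carton let go, flat on the column within 8 mm and 0.12 rad of the one below, the lower two within 15 mm of their start (all of step 1 and y of pointer in the frame of marker between -0.005 and 0.005 m and contact force between the fingers and leg above 2 N and value of joint cam above 0.72 rad); the arm keeps its last pose, push and grip.
It fails at once if the lever is swung towards closed with the leg more than 8 mm off the mark (value of joint cam above 0.45 rad and not (y of pointer in the frame of marker between -0.008 and 0.008 m)).
It fails at once if a bystander is moved more than 30 mm (distance of any of jar, bottle, tumbler, tube_carton, pen, pen2 from where it was at the start of the episode above 0.03 m).
It also fails if it takes over 61 s, if anything falls off the work surface, if the arm or the gripper's body presses on something with over 40 N, if the wrist force passes 120 N, or if a joint passes its speed limit or range.

## Working session

There is one attempt and no reset: what is moved stays moved. The work goes in short steps, Python scripts to look and compute and a tool call to move; the robot and the scene stay as the last step left them, time stands still between calls to the robot, and variables do not carry over. Pictures are saved under pics/ and viewed, at most 10 in all, crops included, and the job is handed in when it is done.

Besides the shell and the picture viewer there is one more tool, called after ">>>" by a JSON object that holds its "op" and its "data". play_rows: Moves the arm, as the interface text tells. Its arguments: {"type":"object","properties":{"travel":{"type":"array"},"twist":{"type":"array"},"gripper":{"type":"array"}},"required":["travel","twist","gripper"]}

```bash
ls; mkdir -p pics
cat > h.py <<'E'
import numpy as np, cv2
from scipy.spatial.transform import Rotation as R
from rig import arm
def Rm(o):
    o=np.array(o,float)
    return o if o.shape==(3,3) else (R.from_rotvec(o) if o.size==3 else R.from_quat(o)).as_matrix()
def ray(p,px):
    K=np.array(p["camera_matrix"]); d=Rm(p["orientation"])@np.linalg.solve(K,[px[0],px[1],1]); return np.array(p["position"]),d
def at_z(p,px,z):
    o,d=ray(p,px); return o+d*(z-o[2])/d[2]
def proj(p,X):
    c=Rm(p["orientation"]).T@(np.array(X)-np.array(p["position"])); u=np.array(p["camera_matrix"])@c; return u[:2]/u[2]
E
python3 - <<'E'
from h import *
for n in("top","side"):
    p=arm.capture(n); cv2.imwrite(f"pics/{n}0.png",p["image"]); print(n,p["position"],p["orientation"])
    for q,z in dict(stand=0,carton_low=.03,carton_mid=.075,carton_new=0,handle=.056,pointer=.024,marker=0,lever_tip=.066,jar=0,bottle=0,tumbler=0,tube_carton=0,pen=0,pen2=0).items():
        for r in arm.place_of(p,q)[:4]: print(q,round(r["conf"],2),np.round(r["point"],1),np.round(at_z(p,r["point"],z),4)[:2])
s=arm.get_state(); print(s["orientation"],s["tool_pos"],s["grip_width"])
E
```

```text
pics
top [0.38057876 0.04769181 1.04426633] [-2.14357434  2.10831533 -0.16962611]
stand 0.57 [213.4 190.5] [0.569  0.1736]
carton_low 0.43 [210.  187.5] [0.5718 0.1796]
carton_mid 0.87 [208.4 182. ] [0.5779 0.1785]
carton_mid 0.84 [106.3 271.4] [0.3434 0.4283]
carton_mid 0.74 [174.9 269.3] [0.3517 0.2547]
carton_new 0.97 [405.4 220.2] [ 0.4938 -0.3606]
handle 0.85 [271.9 195.2] [0.5486 0.0108]
handle 0.67 [234.2 246.2] [0.4127 0.1075]
handle 0.31 [335.5 253.9] [ 0.3975 -0.1546]
pointer 0.78 [268.5 160.9] [0.6508 0.02  ]
marker 0.61 [286.6 155.1] [ 0.675  -0.0322]
lever_tip 0.65 [279.7 190.1] [ 0.5609 -0.0092]
jar 0.68 [145.8 212.3] [0.5042 0.3605]
jar 0.58 [163.1 153.9] [0.6735 0.3219]
bottle 0.82 [377.3 168.6] [ 0.6392 -0.2889]
pen 0.5 [334.7 254.8] [ 0.396  -0.1638]
pen 0.46 [235.6 243.8] [0.4211 0.1072]
pen2 0.5 [334.7 254.8] [ 0.396  -0.1638]
pen2 0.46 [235.6 243.8] [0.4211 0.1072]
side [ 0.37847659 -1.01375954  0.92857551] [-2.23291422  0.18864134 -0.08591002]
stand 0.66 [258.7 189. ] [0.5749 0.1674]
stand 0.24 [258.8 169.4] [0.5951 0.2848]
carton_low 0.66 [256.  180.7] [0.5671 0.1774]
carton_mid 0.88 [195.8 177. ] [0.3625 0.1726]
carton_mid 0.7 [191.2 152.7] [0.3541 0.3251]
carton_mid 0.62 [258.7 167.2] [0.5794 0.193 ]
carton_new 0.27 [258.6 181.6] [0.5817 0.2102]
handle 0.92 [262.4 205.5] [0.5604 0.0108]
pointer 0.79 [293.8 211.7] [0.6607 0.0008]
marker 0.38 [301.4 225. ] [ 0.6772 -0.0392]
lever_tip 0.44 [261.8 211.3] [ 0.5517 -0.0278]
jar 0.83 [233.8 157.2] [0.5133 0.3822]
bottle 0.62 [312.9 289.1] [ 0.6457 -0.2931]
tumbler 0.85 [275.9 163.8] [0.6651 0.31  ]
tube_carton 0.64 [310.7 191.9] [0.7502 0.1203]
pen 0.69 [218.1 267.6] [ 0.4001 -0.1729]
pen 0.4 [218.7 208.6] [0.4264 0.0855]
pen2 0.69 [218.1 267.6] [ 0.4001 -0.1729]
pen2 0.4 [218.7 208.6] [0.4264 0.0855]
[5.60509549e-01 3.09118365e+00 1.28147174e-04] [0.23699486 0.63204481 0.23133476] 0.08496954672688646
```

Run:
```python
import cv2
a=cv2.imread("pics/top0.png");cv2.imwrite("pics/t1.png",cv2.resize(a[100:330,60:460],None,fx=2,fy=2,interpolation=cv2.INTER_CUBIC))
a=cv2.imread("pics/side0.png");cv2.imwrite("pics/s1.png",cv2.resize(a[90:340,130:400],None,fx=2.3,fy=2.3,interpolation=cv2.INTER_CUBIC))
```

```text
(no output)
```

View pics/t1.png

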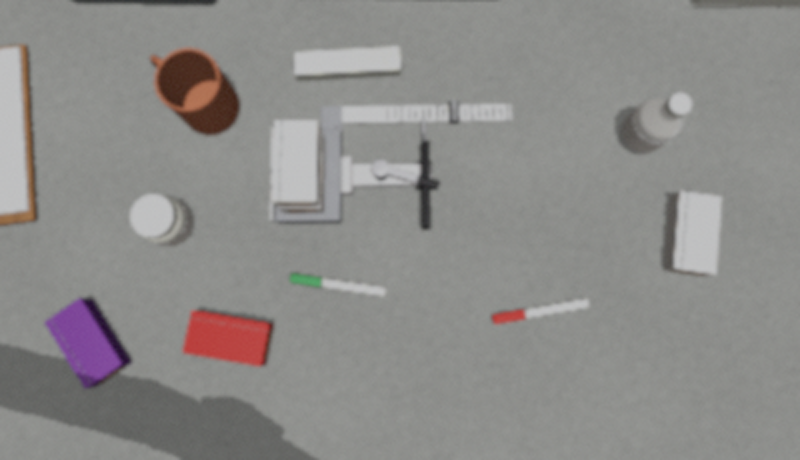

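View pics/s1.png

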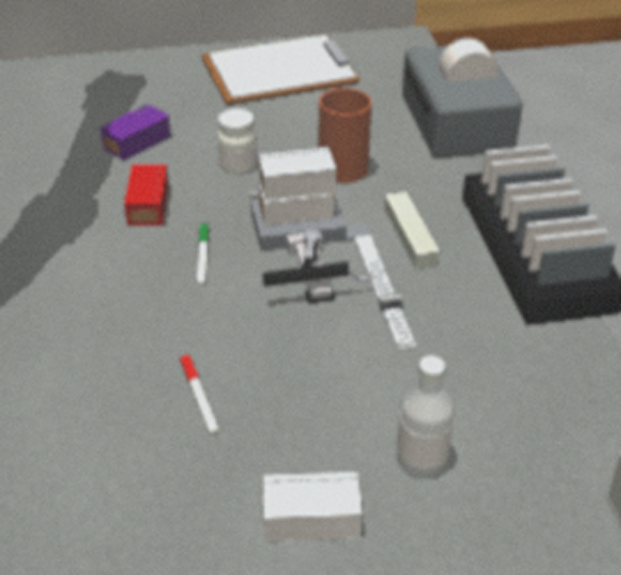

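The top view shows several things that could be taken for the carton:
- White carton at full-image (405,220), alone to the right: this is carton_new by its description.
- Purple box at (104,271) and red box at (174,269): look-alikes.
- Column in the stand at (208,182).
- Long tube carton at (233,130).

The side view agrees. The white carton sits at the bottom, around (265,310), with the bottle to its right. The stand's yaw is near 0, the handle bar is at (272,192), and the marker is at (287,155).

```bash
cat >> h.py <<'E'
from scipy.optimize import minimize
def sil(p,x,y,yaw,z,dims=(.105,.056,.045),S=4):
    a,b,h=dims; c,s=np.cos(yaw),np.sin(yaw); P=[]
    for i in(-.5,.5):
        for j in(-.5,.5):
            for k in(0,1): P.append(proj(p,[x+c*i*a-s*j*b,y+s*i*a+c*j*b,z+k*h]))
    H=cv2.convexHull(np.float32(P)); m=np.zeros((384*S,512*S),np.uint8)
    cv2.fillConvexPoly(m,np.round((H+.5)*S).astype(np.int32),1); return m>0
def fit(pm,z,x0,dims=(.105,.056,.045)):
    S=4; M=[(p,np.kron(m,np.ones((S,S)))>0) for p,m in pm]
    def cost(v):
        return sum(1-(sil(p,*v,z,dims)&m).sum()/(sil(p,*v,z,dims)|m).sum() for p,m in M)
    x0=np.array(x0); r=minimize(cost,x0,method="Nelder-Mead",options=dict(initial_simplex=np.vstack([x0]+[x0+d for d in np.diag([.012,.012,.12])]),xatol=2e-4,fatol=1e-4)); return r.x,r.fun/len(M)
def near(p,q,px):
    rs=arm.regions_of(p,q); rs=[r for r in rs if np.hypot(*(np.array(r["point"])-px))<22]; return rs[0]["mask"] if rs else None
E
python3 - <<'E'
from h import *
P=[arm.capture("top"),arm.capture("side")]
for q,z,x0 in(("carton_new",0,(.494,-.36,0)),("carton_mid",.075,(.578,.178,0))):
    pm=[]
    for p in P:
        m=near(p,q,proj(p,[x0[0],x0[1],z+.03]))
        if m is None: print("none",q); continue
        pm.append((p,m))
    for s in pm: 
        f=fit([s],z,x0); print(q,np.round(f[0],4),round(f[1],3))
    if len(pm)>1: f=fit(pm,z,x0); print(q,"both",np.round(f[0],4),round(f[1],3))
p=P[0]; g=proj(p,[.49,-.36,.03]).astype(int); cv2.imwrite("pics/crop.png",cv2.resize(p["image"][g[1]-45:g[1]+45,g[0]-55:g[0]+55],None,fx=5,fy=5,interpolation=2))
# scale bar / handle direction
for p in P:
    for q in("stand","handle","marker"):
        for r in arm.regions_of(p,q)[:2]:
            m=r["mask"]; print(q,r["conf"],m.sum(),cv2.minAreaRect(np.argwhere(m)[:,::-1].astype(np.float32)))
E
```

```text
carton_new [ 0.5028 -0.3508 -0.1141] 0.04
carton_new [ 0.5039 -0.352  -0.1152] 0.039
carton_new both [ 0.5034 -0.3516 -0.1216] 0.046
carton_mid [0.5748 0.1775 0.0266] 0.036
carton_mid [ 0.5765  0.1765 -0.0094] 0.058
carton_mid both [0.5761 0.1773 0.0305] 0.053
stand 0.84 2055 ((254.96014404296875, 181.3756561279297), (116.61769104003906, 62.29267883300781), 1.6602823734283447)
handle 0.63 699 ((263.6176452636719, 192.5294647216797), (46.47611618041992, 45.790122985839844), 59.03623962402344)
stand 0.71 1322 ((276.0565490722656, 203.6583709716797), (87.99552917480469, 41.76219940185547), 25.34617805480957)
handle 0.87 561 ((264.571533203125, 209.14671325683594), (28.694238662719727, 31.13955307006836), 43.451839447021484)
marker 0.56 46 ((300.0, 220.5), (5.0, 8.0), 90.0)
```

View pics/crop.png

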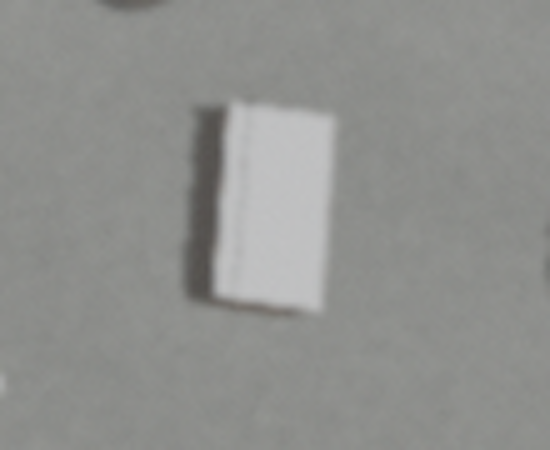

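Crop check: the plain white carton is alone on the counter with a slight yaw, so it is the right one. I'll approach it now.

>>> {"op": "play_rows", "data": {"travel": [[0, 0, 0], [0, 0, 0], [0, 0, 0], [0, 0, 0], [-1, -1, 0], [-1, -1, 0], [-1, -1, 0], [-1, -1, 0], [-1, -1, 0], [-1, -1, 0]], "twist": [[0, 0, -0.875], [0, 0, -0.875], [0, 0, -0.875], [0, 0, -0.875], [0, 0, 0], [0, 0, 0], [0, 0, 0], [0, 0, 0], [0, 0, 0], [0, 0, 0]], "gripper": [85, 85, 85, 85, 85, 85, 85, 85, 85, 85]}}

```text
t: 2.93
tool_pos: [0.3698, 0.4644, 0.2315]
orientation: [0.18, 3.136, 0.001]
ft_force: [1.5, 1.0, 0.3]
grip_width: 0.0848
gripper_force: 0.0
```

>>> {"op": "play_rows", "data": {"travel": [[-1, -1, 0], [-1, -1, 0], [-1, -1, 0], [-1, -1, 0], [-1, -1, 0], [-1, -1, 0], [-1, -1, 0], [-1, -1, 0], [-1, -1, 0], [0, -1, 0]], "twist": [[0, 0, 0], [0, 0, 0], [0, 0, 0], [0, 0, 0], [0, 0, 0], [0, 0, 0], [0, 0, 0], [0, 0, 0], [0, 0, 0], [0, 0, 0]], "gripper": [85, 85, 85, 85, 85, 85, 85, 85, 85, 85]}}

```text
t: 3.77
tool_pos: [0.5681, 0.1886, 0.2314]
orientation: [0.186, 3.132, -0.001]
ft_force: [0.9, -1.4, 0.3]
grip_width: 0.0852
gripper_force: 0.0
```

>>> {"op": "play_rows", "data": {"travel": [[0, -1, 0], [0, -1, 0], [0, -1, 0], [0, -1, 0], [0, -1, 0], [0, -1, 0], [0, -1, 0], [0, -1, 0], [0, -1, 0], [0, -1, 0]], "twist": [[0, 0, 0], [0, 0, 0], [0, 0, 0], [0, 0, 0], [0, 0, 0], [0, 0, 0], [0, 0, 0], [0, 0, 0], [0, 0, 0], [0, 0, 0]], "gripper": [85, 85, 85, 85, 85, 85, 85, 85, 85, 85]}}

```text
t: 4.6
tool_pos: [0.5351, -0.0577, 0.2315]
orientation: [0.179, 3.136, 0.0]
ft_force: [-0.1, 0.4, -0.0]
grip_width: 0.0849
gripper_force: 0.0
```

>>> {"op": "play_rows", "data": {"travel": [[0, -1, 0], [0, -1, 0], [0, -1, 0], [0, -1, 0], [0, -1, 0], [0, -1, 0], [0, -1, 0], [0, -1, 0], [0, -1, 0], [0, 0, 0]], "twist": [[0, 0, 0], [0, 0, 0], [0, 0, 0], [0, 0, 0], [0, 0, 0], [0, 0, 0], [0, 0, 0], [0, 0, 0], [0, 0, 0], [0, 0, 0]], "gripper": [85, 85, 85, 85, 85, 85, 85, 85, 85, 85]}}

```text
t: 5.43
tool_pos: [0.5077, -0.2863, 0.2317]
orientation: [0.192, 3.136, -0.006]
ft_force: [-0.1, 0.4, 0.8]
grip_width: 0.0851
gripper_force: 0.0
```

>>> {"op": "play_rows", "data": {"travel": [[-0.12, -0.88, 0], [0, -0.88, 0], [0, -0.88, 0.6], [0, 0, 1], [0, 0, 1], [0, 0, 1], [0, 0, 1], [0, 0, 1], [0, 0, 0.6], [0, 0, 0.4]], "twist": [[0, 0, 0], [0, 0, 0], [0, 0, 0], [0, 0, 0], [0, 0, 0], [0, 0, 0], [0, 0, 0], [0, 0, 0], [0, 0, 0], [0, 0, 0]], "gripper": [85, 85, 85, 85, 85, 85, 85, 85, 85, 85]}}

```text
t: 6.27
tool_pos: [0.5045, -0.3446, 0.0641]
orientation: [-0.178, -3.134, -0.003]
ft_force: [0.0, -0.6, 0.4]
grip_width: 0.0848
gripper_force: 0.0
```

Run:
```python
from h import *
p=arm.capture("side"); cv2.imwrite("pics/s2.png",cv2.resize(p["image"][220:384,190:350],None,fx=3.5,fy=3.5,interpolation=2))
s=arm.get_state(); print(s["tool_pos"],s["orientation"])
```

```text
[ 0.50390468 -0.34432129  0.06309609] [-0.17822673 -3.13227536 -0.00396608]
```

View pics/s2.png

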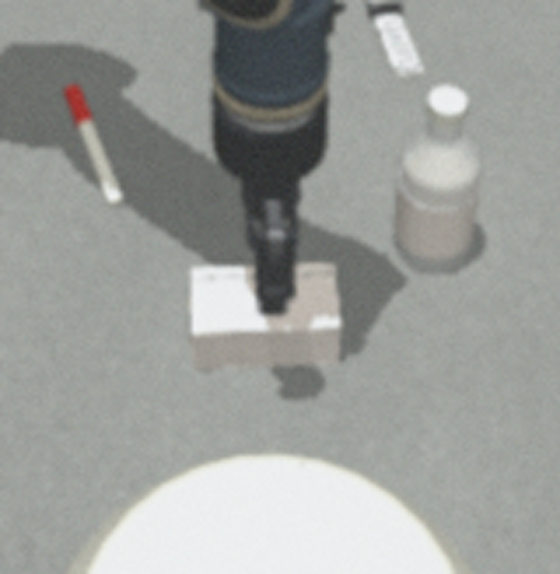

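The gripper hangs above the carton at crop (275,300), which is centred on it. I'll go down and grip.

>>> {"op": "play_rows", "data": {"travel": [[0, -0.25, 0.5], [0, 0, 0.8], [0, 0, 0.7], [0, 0, 0], [0, 0, 0], [0, 0, 0], [0, 0, 0], [0, 0, 0], [0, 0, 0], [0, 0, 0]], "twist": [[0, 0, 0], [0, 0, 0], [0, 0, 0], [0, 0, 0], [0, 0, 0], [0, 0, 0], [0, 0, 0], [0, 0, 0], [0, 0, 0], [0, 0, 0]], "gripper": [85, 85, 85, 85, 45, 45, 45, 45, 45, 45]}}

```text
t: 7.15
tool_pos: [0.5055, -0.3532, 0.0181]
orientation: [0.18, 3.133, -0.003]
ft_force: [0.4, -0.1, 6.7]
grip_width: 0.055
gripper_force: 66.0
```

>>> {"op": "play_rows", "data": {"travel": [[0, 0, -0.5], [0, 0, -1], [0, 0, -1], [0, 0, -1], [0, 0, -1], [0, 0, -1], [0, 0, -1], [0, 0, -1], [0, 0, -0.5], [0, 0, 0]], "twist": [[0, 0, 0], [0, 0, 0], [0, 0, 0], [0, 0, -0.5], [0, 0, -0.5], [0, 0, -0.5], [0, 0, -0.6], [0, 0, 0], [0, 0, 0], [0, 0, 0]], "gripper": [45, 45, 45, 45, 45, 45, 45, 45, 45, 45]}}

```text
t: 7.98
tool_pos: [0.5055, -0.3531, 0.2198]
orientation: [-0.05, 3.136, -0.005]
ft_force: [0.6, -0.8, -1.9]
grip_width: 0.0547
gripper_force: 65.3
```

Run:
```python
from h import *
P=[arm.capture("top"),arm.capture("side")]
s=arm.get_state(); T=s["tool_pos"]; print(T,s["orientation"],s["grip_width"])
z=T[2]-.018
pm=[]
for p in P[1:]:
    m=near(p,"carton_new",proj(p,[T[0],T[1],z+.02]))
    if m is None: print("none"); continue
    m=cv2.morphologyEx(m.astype(np.uint8),cv2.MORPH_CLOSE,np.ones((15,15)))>0
    print(fit([(p,m)],z,(T[0],T[1],.03)))
```

```text
[ 0.50380131 -0.35164749  0.21565512] [ 5.06125171e-02 -3.14031449e+00 -1.28374964e-03] 0.05511154528797394
(array([ 0.50249856, -0.35084248,  0.01980676]), np.float64(0.2518550678875908))
```

>>> {"op": "play_rows", "data": {"travel": [[-0.4, 0.6, 0], [-0.4, 1, 0], [-0.4, 1, 0], [-0.4, 1, 0], [-0.4, 1, 0], [-0.4, 1, 0], [-0.4, 1, 0], [-0.4, 1, 0], [-0.4, 1, 0], [0, 1, 0]], "twist": [[0, 0, 0], [0, 0, 0], [0, 0, 0], [0, 0, 0], [0, 0, 0], [0, 0, 0], [0, 0, 0], [0, 0, 0], [0, 0, 0], [0, 0, 0]], "gripper": [45, 45, 45, 45, 45, 45, 45, 45, 45, 45]}}

```text
t: 8.97
tool_pos: [0.587, -0.1073, 0.2138]
orientation: [0.052, -3.138, -0.001]
ft_force: [0.4, -0.1, -1.2]
grip_width: 0.055
gripper_force: 65.2
```

>>> {"op": "play_rows", "data": {"travel": [[0, 1, 0], [0, 1, 0], [0, 1, 0], [0, 1, 0], [0, 1, 0], [0, 1, 0], [0, 1, 0], [0, 1, 0], [0, 1, 0], [0, 0.9, 0]], "twist": [[0, 0, 0], [0, 0, 0], [0, 0, 0], [0, 0, 0], [0, 0, 0], [0, 0, 0], [0, 0, 0], [0, 0, 0], [0, 0, 0], [0, 0, 0]], "gripper": [45, 45, 45, 45, 45, 45, 45, 45, 45, 45]}}

```text
t: 9.8
tool_pos: [0.5771, 0.1395, 0.2138]
orientation: [0.052, -3.137, 0.001]
ft_force: [0.2, -0.1, -2.1]
grip_width: 0.0548
gripper_force: 65.2
```

>>> {"op": "play_rows", "data": {"travel": [[0, 0.8, 0], [0, 0.5, 0], [0, 0.2, 0], [0, 0, 0.8], [0, 0, 0.8], [0, 0, 0.4], [0, 0, 0], [0, 0, 0]], "twist": [[0, 0, 0], [0, 0, 0], [0, 0, 0], [0, 0, 0], [0, 0, 0], [0, 0, 0], [0, 0, 0], [0, 0, 0]], "gripper": [45, 45, 45, 45, 45, 45, 45, 45]}}

```text
t: 10.47
tool_pos: [0.5773, 0.1744, 0.1657]
orientation: [0.048, -3.14, 0.001]
ft_force: [0.0, -1.1, -1.2]
grip_width: 0.0551
gripper_force: 65.2
```

Run:
```python
from h import *
for i in range(2):
    p=arm.capture("side"); s=arm.get_state(); print(s["tool_pos"],s["orientation"],s["grip_width"])
cv2.imwrite("pics/s3.png",cv2.resize(p["image"][100:240,200:340],None,fx=4.2,fy=4.2,interpolation=2))
```

```text
[0.5779639  0.17479813 0.16672964] [-4.87417688e-02  3.14066278e+00 -1.12776338e-04] 0.054661800618416426
[0.57828145 0.1750808  0.16723172] [-4.90913043e-02  3.13956298e+00  6.27537509e-04] 0.05483850604755047
```

View pics/s3.png

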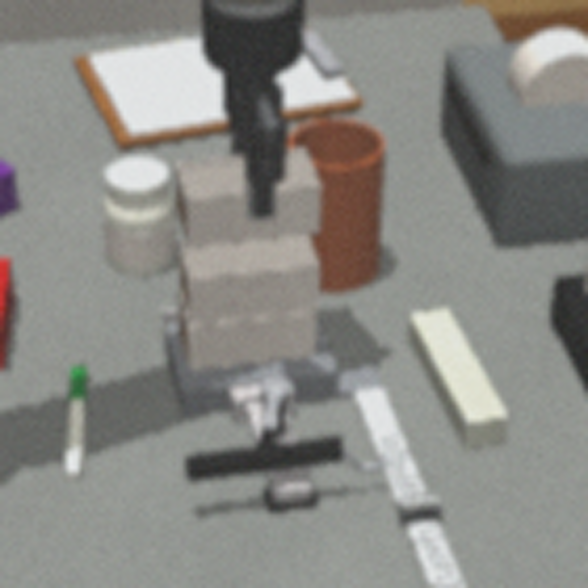

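The held carton sits right above the column at crop (250,195), with edges lining up at columns 180–320. I'll lower it and release.

>>> {"op": "play_rows", "data": {"travel": [[0.04, 0.08, 0.4], [0, 0, 0.4], [0, 0, 0.2], [0, 0, 0.15], [0, 0, 0.03], [0, 0, 0], [0, 0, 0]], "twist": [[0, 0, 0], [0, 0, 0], [0, 0, 0], [0, 0, 0], [0, 0, 0], [0, 0, 0], [0, 0, 0]], "gripper": [45, 45, 45, 45, 45, 45, 45]}}

```text
t: 11.15
tool_pos: [0.5761, 0.1774, 0.1381]
orientation: [0.051, -3.141, -0.0]
ft_force: [-4.1, -0.8, 8.0]
grip_width: 0.0546
gripper_force: 66.6
```

>>> {"op": "play_rows", "data": {"travel": [[0, 0, 0], [0, 0, 0], [0, 0, 0], [0, 0, 0], [0, 0, 0], [0, 0, -0.5], [0, 0, -1], [0, 0, -1], [0, 0, -1], [0, 0, 0]], "twist": [[0, 0, 0], [0, 0, 0], [0, 0, 0], [0, 0, 0], [0, 0, 0], [0, 0, 0], [0, 0, 0], [0, 0, 0], [0, 0, 0], [0, 0, 0]], "gripper": [60, 70, 78, 82, 82, 82, 82, 82, 82, 82]}}

```text
t: 11.98
tool_pos: [0.5796, 0.1783, 0.2309]
orientation: [-0.05, 3.131, 0.006]
ft_force: [0.7, -0.1, 0.5]
grip_width: 0.0817
gripper_force: 0.0
```

>>> {"op": "play_rows", "data": {"travel": [[0.8, -1, 0], [0.8, -1, 0], [0.8, -1, 0], [0, -1, 0], [0, -1, 0], [0, -1, 0], [0, -1, 0], [0, 0, 0]], "twist": [[0, 0, 0], [0, 0, 0], [0, 0, 0], [0, 0, 0], [0, 0, 0], [0, 0, 0], [0, 0, 0], [0, 0, 0]], "gripper": [50, 50, 50, 50, 50, 50, 50, 50]}}

```text
t: 12.65
tool_pos: [0.522, -0.0056, 0.2252]
orientation: [-0.037, 3.14, -0.004]
ft_force: [-0.2, -0.3, 0.5]
grip_width: 0.0499
gripper_force: 0.0
```

Run:
```python
from h import *
P=[arm.capture("top"),arm.capture("side")]
s=arm.get_state(); print(s["tool_pos"],s["orientation"])
for n,p in zip("ts",P):
    for r in arm.regions_of(p,"carton_mid")[:4]: print(n,r["conf"],r["point"],r["mask"].sum())
    for q,z in dict(stand=0,handle=.056,pointer=.024,marker=.0,lever_tip=.066,carton_new=.12).items():
        for r in arm.place_of(p,q)[:2]: print(q,round(r["conf"],2),np.round(r["point"],1),np.round(at_z(p,r["point"],z),4)[:2])
a=cv2.resize(P[0]["image"][135:235,190:310],None,fx=4.5,fy=4.5,interpolation=2);b=cv2.resize(P[1]["image"][120:240,215:335],(450,450),interpolation=2)
cv2.imwrite("pics/t3.png",a);cv2.imwrite("pics/s4.png",b)
np.save("t3.npy",P[0]["image"])
```

```text
[ 5.22109933e-01 -4.22295724e-04  2.24855381e-01] [-4.63759199e-02  3.14046874e+00  5.00937628e-04]
t 0.97 [101.5, 268.7] 1099
t 0.82 [173.4, 265.5] 931
t 0.73 [218.4, 184.0] 99
stand 0.75 [212.5 188.4] [0.575  0.1763]
lever_tip 0.59 [161.  150.1] [0.6655 0.3108]
s 0.74 [190.9, 145.7] 513
s 0.72 [196.4, 170.5] 465
s 0.69 [260.3, 169.3] 355
stand 0.74 [258.6 188.5] [0.575  0.1703]
handle 0.7 [262.7 206.1] [0.5608 0.0077]
handle 0.18 [234.6 158.1] [0.5073 0.2917]
pointer 0.57 [292.5 212.7] [ 0.6555 -0.0033]
marker 0.44 [301.9 220. ] [ 0.6845 -0.0165]
lever_tip 0.61 [262.1 213.1] [ 0.5512 -0.0363]
lever_tip 0.48 [278.1 162.2] [0.6544 0.2244]
carton_new 0.7 [258.5 160.2] [0.575  0.1697]
```

View pics/t3.png

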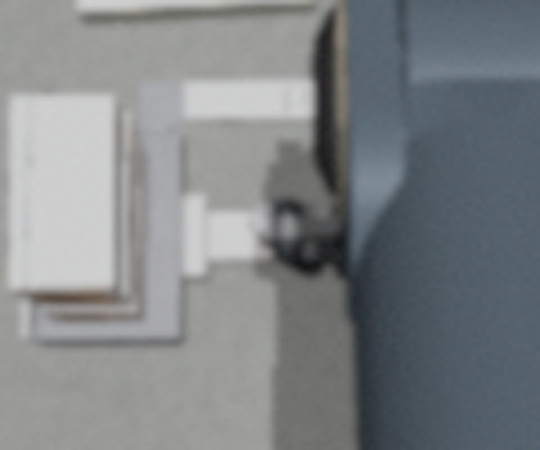

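View pics/s4.png

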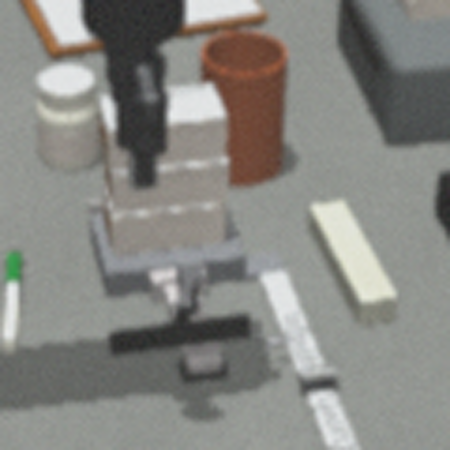

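The new carton stands flush on the column in both views; side-crop edges align at columns 105–228. The handle bar and marker are clear, with the marker at side crop (318,382). Next I'll measure the stand's yaw, the bar and the marker from the first top picture.

Run:
```python
from h import *
p=arm.capture("top"); I=cv2.imread("pics/top0.png"); g=I.min(2).astype(int)
# scale bar edges at z=.006
def line(mask,z,ox,oy):
    n,l,st,c=cv2.connectedComponentsWithStats(mask.astype(np.uint8)); i=1+st[1:,4].argmax(); rc=np.argwhere(l==i)
    W=np.array([at_z(p,[c_+ox,r_+oy],z)[:2] for r_,c_ in rc]); r=cv2.minAreaRect((W*1000).astype(np.float32)); v=cv2.fitLine((W*1000).astype(np.float32),2,0,.01,.01).ravel()
    return st[i],r,v
print("scale",line(g[148:168,228:320]>185,.006,228,148))
print("bar",line(g[166:220,264:282]<70,.056,264,166))
print("deck rows")
# marker profile along columns (dark clip)
for r in range(150,164): print(r,g[r,278:296])
```

```text
scale (array([  4,   6,  21,   6, 126], dtype=int32), ((667.4000244140625, 94.95841217041016), (14.684328079223633, 57.003211975097656), 0.8341801166534424), array([ 1.3744473e-02, -9.9990553e-01,  6.6739380e+02,  9.4919548e+01],
      dtype=float32))
bar (array([  5,   5,   9,  43, 155], dtype=int32), ((557.8201293945312, 7.986728668212891), (113.52732849121094, 21.264942169189453), 0.37701407074928284), array([9.9995148e-01, 9.8534161e-03, 5.5648315e+02, 1.0050465e+01],
      dtype=float32))
deck rows
150 [139 138 139 141 138 136 127 131 143 144 136 132 138 140 140 140 141 142]
151 [142 142 143 145 146 134 116 120 140 144 131 132 142 149 152 152 151 148]
152 [153 153 158 163 164 150 123 116 139 144 133 138 159 170 173 173 169 166]
153 [164 168 176 177 177 164 133 119 137 144 135 150 173 184 184 185 181 176]
154 [172 175 182 178 177 168 137 116 132 140 135 154 178 186 184 187 184 182]
155 [173 176 180 173 175 169 139 116 127 136 136 154 179 186 182 185 185 182]
156 [172 177 182 173 177 174 146 117 126 135 135 155 179 185 182 184 185 180]
157 [174 177 182 178 180 177 149 117 126 136 134 152 176 186 181 184 186 179]
158 [177 178 184 182 184 179 149 116 124 133 128 144 174 185 184 186 185 177]
159 [174 179 181 181 183 176 144 108 115 124 120 135 167 181 181 182 182 171]
160 [163 162 166 167 166 159 131  96  92  99 100 124 151 164 167 166 164 159]
161 [145 146 148 147 148 142 123 102  97  96 102 122 138 146 149 150 150 147]
162 [138 141 142 141 140 137 132 126 124 124 127 133 139 141 140 142 143 144]
163 [140 143 143 143 143 140 141 140 139 139 140 141 141 141 140 142 143 143]
```

Run:
```python
from h import *
p=arm.capture("side");S=arm.place_of(p,"marker");print(S[:1])
m=arm.regions_of(p,"marker");print([(r["conf"],r["point"],r["mask"].sum()) for r in m[:2]])
for r in m[:1]: print("side mk",at_z(p,r["point"],.018))
t=arm.capture("top")
M=at_z(t,[286.8,156],.022)[:2]; 
yaw=.012; ex=np.array([np.cos(yaw),np.sin(yaw)]); ey=np.array([-ex[1],ex[0]])
H=np.array([.5565,.0100])
print("marker",M,"travel",(H-M)@ey,"dx",(M-H)@ex)
q=at_z(t,[273.5,192],.062); print("lever/bar blob",q,(q[:2]-H)@ex)
I=cv2.imread("pics/top0.png"); a=I[165:220,240:300]
cv2.imwrite("pics/bar.png",cv2.resize(a,None,fx=9,fy=9,interpolation=2))
s=arm.get_state();print(s["tool_pos"],s["orientation"])
```

```text
[{'point': [301.2, 222.9], 'conf': 0.58}]
[]
marker [ 0.66622827 -0.03108999] travel 0.04240374034538877 dx 0.10922730621669927
lever/bar blob [0.55624498 0.00690225 0.062     ] -0.0002921716192963993
[0.52202287 0.00057327 0.22428795] [-5.05144242e-02  3.14117738e+00  1.58475370e-04]
```

View pics/bar.png

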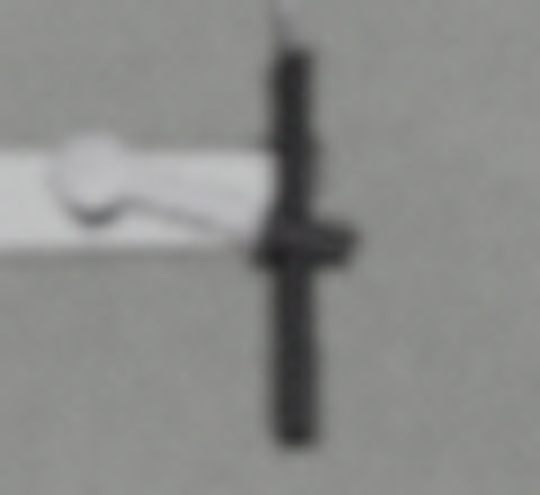

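The crop shows the vertical bar at crop column 293, rows 50–445. The lever crosses it at (300,245) with its free end to the right, so it is near open. I'll grip the bar 35 mm below the middle (towards -x).

>>> {"op": "play_rows", "data": {"travel": [[0, 0.38, 0.4], [0, 0, 1], [0, 0, 1], [0, 0, 1], [0, 0, 1], [0, 0, 1], [0, 0, 1], [0, 0, 0.7], [0, 0, 0.6], [0, 0, 0]], "twist": [[0, 0, 0.3], [0, 0, 0], [0, 0, 0], [0, 0, 0], [0, 0, 0], [0, 0, 0], [0, 0, 0], [0, 0, 0], [0, 0, 0], [0, 0, 0]], "gripper": [44, 44, 44, 44, 44, 44, 44, 44, 44, 44]}}

```text
t: 14.53
tool_pos: [0.5196, 0.01, 0.0291]
orientation: [0.018, -3.136, 0.001]
ft_force: [-0.7, -0.3, 0.0]
grip_width: 0.0439
gripper_force: 0.0
```

>>> {"op": "play_rows", "data": {"travel": [[0, 0, 0], [0, 0, 0], [0, 0, 0], [0, 0, 0], [0, 0, 0], [0, 0, 0]], "twist": [[0, 0, 0], [0, 0, 0], [0, 0, 0], [0, 0, 0], [0, 0, 0], [0, 0, 0]], "gripper": [30, 20, 5, 5, 5, 5]}}

```text
t: 15.03
tool_pos: [0.5226, 0.0068, 0.033]
orientation: [-0.018, 3.139, -0.006]
ft_force: [1.1, -7.9, -2.0]
grip_width: 0.0109
gripper_force: 58.9
```

Run:
```python
from h import *
for i in range(3):
    p=arm.capture("side"); s=arm.get_state();print(s["tool_pos"],s["orientation"],s["ft_force"],s["grip_width"])
for q,z in dict(handle=.056,pointer=.024,marker=.0,lever_tip=.066).items():
    for r in arm.place_of(p,q)[:1]: print(q,round(r["conf"],2),np.round(r["point"],1),np.round(at_z(p,r["point"],z),4)[:2])
```

```text
[0.52257155 0.00682058 0.03301051] [-0.01798354  3.13891497 -0.00557221] [-0.34331851 -7.24539283 -2.27473305] 0.010711801550903071
[0.52261594 0.00680625 0.03303648] [-0.01798951  3.13885349 -0.00556139] [ 5.92429088e-03 -7.05368874e+00 -1.41055286e+00] 0.010755827860294151
[0.5226307  0.0067937  0.03303456] [-0.01801812  3.13887115 -0.00561595] [-0.02136842 -7.29379313 -1.5495768 ] 0.011034122373312097
handle 0.94 [263.1 204.3] [0.5636 0.0162]
pointer 0.73 [291.4 213. ] [ 0.6517 -0.0041]
marker 0.53 [301.7 223.7] [ 0.6796 -0.0335]
lever_tip 0.55 [264.3 209.5] [ 0.5607 -0.0208]
```

>>> {"op": "play_rows", "data": {"travel": [[0, -0.3, 0], [0, -0.4, 0], [0, -0.4, 0], [0, -0.4, 0], [0, -0.3, 0], [0, -0.08, 0], [0, 0, 0], [0, 0, 0]], "twist": [[0, 0, 0], [0, 0, 0], [0, 0, 0], [0, 0, 0], [0, 0, 0], [0, 0, 0], [0, 0, 0], [0, 0, 0]], "gripper": [5, 5, 5, 5, 5, 5, 5, 5]}}

```text
t: 16.05
tool_pos: [0.5238, -0.0359, 0.033]
orientation: [-0.02, 3.138, 0.002]
ft_force: [1.6, 4.6, 6.0]
grip_width: 0.0104
gripper_force: 60.0
```

Run:
```python
from h import *
for i in range(2):
    p=arm.capture("side"); s=arm.get_state();print(s["tool_pos"],s["orientation"],s["ft_force"],s["grip_width"])
for q,z in dict(handle=.056,pointer=.024,marker=.0,lever_tip=.066).items():
    for r in arm.place_of(p,q)[:1]: print(q,round(r["conf"],2),np.round(r["point"],1),np.round(at_z(p,r["point"],z),4)[:2])
t=arm.capture("top")
a=cv2.resize(p["image"][190:240,250:320],None,fx=8,fy=8,interpolation=2); b=cv2.resize(t["image"][140:205,250:320],None,fx=8,fy=8,interpolation=2)[:600]
b=cv2.resize(t["image"][145:195,255:300],(360,400),interpolation=2); a=cv2.resize(p["image"][195:240,265:320],(440,360),interpolation=2)
c=np.zeros((400,800,3),np.uint8); c[:360,:440]=a; c[:,440:]=b; cv2.imwrite("pics/pm.png",c)
```

```text
[ 0.52380277 -0.03585473  0.03298029] [-2.00252622e-02  3.13828867e+00  1.50623434e-03] [1.37007885 5.20318498 5.13657939] 0.010789007864343458
[ 0.52381107 -0.03579059  0.03300775] [-2.02400628e-02  3.13828955e+00  1.50600546e-03] [1.22499205 4.63084449 6.530954  ] 0.011103612389803084
handle 0.66 [264.7 215.7] [ 0.5589 -0.0382]
pointer 0.98 [297.9 219.9] [ 0.6644 -0.0397]
marker 0.44 [299.5 220.6] [ 0.6762 -0.018 ]
lever_tip 0.43 [267.7 216.9] [ 0.5648 -0.0563]
```

View pics/pm.png

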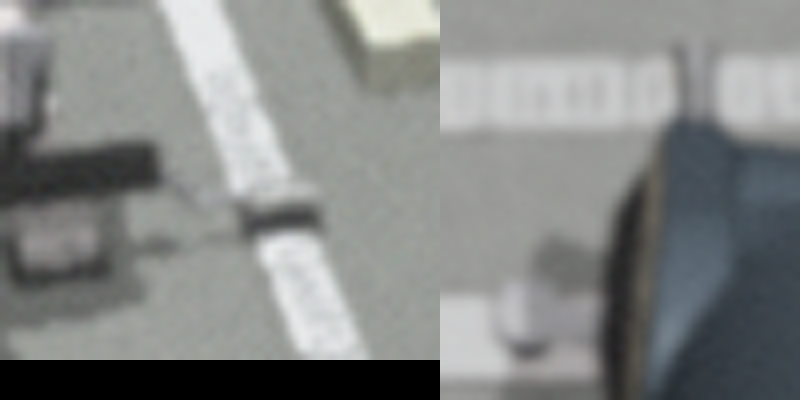

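The left half shows the pointer rod meeting the left end of the marker clip, around crop (242,212). That looks within a few mm, so I'll check with profiles.

Run:
```python
from h import *
G=0
for i in range(4):
    p=arm.capture("side"); G=G+p["image"].astype(float).mean(2)/4
G=G.astype(np.float32)
def prof(x,z,ys):
    U=np.float32([proj(p,[x,y,z]) for y in ys]); return cv2.remap(G,U[:,:1].copy(),U[:,1:].copy(),cv2.INTER_LINEAR).ravel().astype(int)
ys=np.arange(-.065,.0,.0025); print((ys*1000).astype(int))
for x in(.656,.661,.666,.671,.676): print("ridge",x,prof(x,.022,ys))
for x in(.63,.635,.64,.645,.65): print("rod",x,prof(x,.024,ys))
for x in(.53+.02,.6): print("bar top",x,prof(x,.056,ys))
t=arm.capture("top"); g=t["image"].mean(2)
U=lambda x,y:proj(t,[x,y,.022])
T=g.astype(np.float32)
for x in (.666,.670,.675):
    u=np.float32([U(x,y) for y in ys]); print("top",x,cv2.remap(T,u[:,:1].copy(),u[:,1:].copy(),1).ravel().astype(int))
```

```text
[-65 -62 -60 -57 -54 -52 -49 -47 -44 -42 -39 -37 -34 -32 -29 -27 -24 -22
 -19 -17 -14 -12  -9  -7  -4  -2]
ridge 0.656 [197 184 168 139 111  91  80  86  94 102 110 122 140 162 185 206 216 222
 216 210 207 207 209 210 209 208]
ridge 0.661 [225 220 206 175 138 103  87  84  96 113 132 150 161 173 180 191 203 212
 213 212 212 212 212 211 211 213]
ridge 0.666 [219 222 211 189 147 104  88  76  92 110 135 158 178 189 190 192 198 203
 206 207 205 207 209 209 209 211]
ridge 0.671 [219 218 203 184 143 104  84  76  86 103 126 153 180 192 198 199 198 203
 209 208 207 212 217 217 219 222]
ridge 0.676 [209 201 187 164 130 102  77  77  84 103 125 150 174 181 188 188 191 202
 211 208 207 206 206 207 205 205]
rod 0.63 [153 149 146 142 144 147 149 152 152 151 150 146 143 139 135 133 130 130
 127 127 128 128 129 126 120 120]
rod 0.635 [154 151 145 141 142 146 151 152 152 149 146 146 144 142 139 141 142 144
 146 147 149 151 152 152 151 152]
rod 0.64 [153 149 142 139 137 144 152 153 154 151 150 154 159 162 160 155 152 151
 151 152 152 153 153 154 154 154]
rod 0.645 [151 145 139 136 136 144 150 153 154 153 153 153 156 160 160 158 155 152
 151 151 153 155 154 154 154 154]
rod 0.65 [146 135 123 113 113 120 128 135 136 137 140 144 158 169 175 177 171 165
 159 158 160 161 162 162 163 165]
bar top 0.55 [95 85 73 60 53 48 48 48 49 50 52 54 61 67 73 76 77 74 70 72 75 79 84 85
 84 81]
bar top 0.6 [115 102  89  70  58  53  51  51  52  51  54  59  73  89 111 131 142 151
 153 154 153 153 153 153 152 152]
top 0.666 [189 197 199 195 193 195 197 195 195 197 190 168 150 147 140 131 138 165
 186 189 186 192 189 185 191 199]
top 0.67 [193 199 201 197 195 196 198 197 196 198 190 169 151 148 143 133 135 160
 183 188 187 192 190 186 190 197]
top 0.675 [192 195 196 193 190 192 195 197 197 194 185 164 149 152 151 140 135 153
 178 189 188 185 180 176 181 188]
```

Run:
```python
from h import *
t=arm.capture("top"); g=cv2.imread("pics/top0.png").mean(2)
for r in range(158,170):
    print(r,g[r,264:278].astype(int))
for c,r in((270,165),(271,165),(270.5,167),(286.8,156)): print(c,r,at_z(t,[c,r],.023)[:2])
```

```text
158 [180 183 184 178 182 186 183 172 176 181 176 180 188 186]
159 [183 184 184 182 183 184 177 171 173 180 180 183 186 182]
160 [174 174 175 174 172 170 163 163 166 168 172 174 173 168]
161 [155 154 155 155 155 148 144 152 154 151 154 154 153 150]
162 [145 144 143 143 141 137 135 148 148 141 142 142 142 141]
163 [145 144 144 142 141 137 135 146 147 143 141 141 142 142]
164 [144 142 142 141 142 137 134 147 149 143 141 142 141 141]
165 [143 142 141 142 141 136 132 143 146 142 141 141 141 142]
166 [143 141 142 141 141 135 128 133 140 139 141 142 142 141]
167 [143 142 139 139 141 134 122 123 131 138 141 140 142 142]
168 [144 143 141 141 139 135 120 117 126 135 139 141 143 141]
169 [145 143 142 141 142 135 118 107 115 125 132 136 144 142]
270 165 [0.63939882 0.01564085]
271 165 [0.63943984 0.01285922]
270.5 167 [0.63369962 0.01419555]
286.8 156 [ 0.66594885 -0.03101293]
```

Needed travel is 42.8 mm and the leg is out 42.6 mm, so the pointer is on the mark. I'll loosen the grip slightly and compensate for the play.

>>> {"op": "play_rows", "data": {"travel": [[0, 0, 0], [0, -0.03, 0], [0, -0.03, 0], [0, 0, 0], [0, 0, 0]], "twist": [[0, 0, 0], [0, 0, 0], [0, 0, 0], [0, 0, 0], [0, 0, 0]], "gripper": [12, 13.5, 14.5, 14.5, 14.5]}}

```text
t: 17.12
tool_pos: [0.5231, -0.0374, 0.0322]
orientation: [-0.016, 3.14, 0.002]
ft_force: [2.0, 5.2, 3.2]
grip_width: 0.0145
gripper_force: 2.3
```

>>> {"op": "play_rows", "data": {"travel": [[-0.1, 0, 0], [-0.2, 0, 0], [-0.2, 0, 0], [-0.2, 0, 0], [-0.2, 0, 0], [0, 0, 0]], "twist": [[0, 0, 0], [0, 0, 0], [0, 0, 0], [0, 0, 0], [0, 0, 0], [0, 0, 0]], "gripper": [14.5, 14.5, 14.5, 14.5, 14.5, 14.5]}}

```text
t: 17.62
tool_pos: [0.5421, -0.0372, 0.0305]
orientation: [0.017, -3.135, -0.002]
ft_force: [-2.3, 5.0, -0.7]
grip_width: 0.0143
gripper_force: 2.8
```

>>> {"op": "play_rows", "data": {"travel": [[-0.2, 0, 0], [-0.2, 0, 0], [-0.2, 0, 0], [-0.2, 0, 0], [-0.2, 0, 0], [-0.2, 0, 0], [0, 0, 0]], "twist": [[0, 0, 0], [0, 0, 0], [0, 0, 0], [0, 0, 0], [0, 0, 0], [0, 0, 0], [0, 0, 0]], "gripper": [14.5, 14.5, 14.5, 14.5, 14.5, 14.5, 14.5]}}

```text
t: 18.2
tool_pos: [0.5711, -0.0367, 0.03]
orientation: [0.017, -3.132, -0.002]
ft_force: [-3.4, 4.6, -1.6]
grip_width: 0.0147
gripper_force: 3.2
```

>>> {"op": "play_rows", "data": {"travel": [[-0.12, 0, 0], [-0.12, 0, 0], [0, 0, 0]], "twist": [[0, 0, 0], [0, 0, 0], [0, 0, 0]], "gripper": [14.5, 14.5, 14.5]}}

```text
t: 18.45
tool_pos: [0.577, -0.0366, 0.03]
orientation: [0.017, -3.133, -0.002]
ft_force: [-3.0, 4.9, -0.8]
grip_width: 0.0147
gripper_force: 2.8
```

>>> {"op": "play_rows", "data": {"travel": [[-0.12, 0, 0], [-0.12, 0, 0], [0, 0, 0]], "twist": [[0, 0, 0], [0, 0, 0], [0, 0, 0]], "gripper": [14.5, 14.5, 14.5]}}

```text
t: 18.7
tool_pos: [0.5828, -0.0365, 0.03]
orientation: [0.017, -3.132, -0.002]
ft_force: [-3.8, 5.4, -0.8]
grip_width: 0.0145
gripper_force: 3.4
```

Run:
```python
from h import *
p=arm.capture("side"); s=arm.get_state();print(s["tool_pos"],s["ft_force"])
H=np.array([.5565+.0005,.0072-.0426])
yaw=.0125; ex=np.array([np.cos(yaw),np.sin(yaw)]); ey=np.array([-ex[1],ex[0]])
for r in arm.place_of(p,"lever_tip")[:2]:
    print(r["conf"],r["point"],at_z(p,r["point"],.066))
for c in(.4,.6,.7,.8):
    X=H+ex*(.02+.08*np.sin(c-.4))+ey*(.06-.08*np.cos(c-.4)); print(c,X,proj(p,[*X,.066]))
cv2.imwrite("pics/lev.png",cv2.resize(p["image"][180:240,240:320],(800,600),interpolation=2))
```

```text
[ 0.5828024  -0.03650918  0.03000907] [-3.13015286  4.73076871 -0.95494357]
0.4 [ 0.57724843 -0.05514844] [271.69967475 216.18685703]
0.6 [ 0.5931208  -0.05335523] [276.74285328 215.20779675]
0.7 [ 0.60084354 -0.05128013] [279.10638206 214.47528204]
0.8 [ 0.60832053 -0.04844441] [281.32937324 213.59238928]
```

View pics/lev.png

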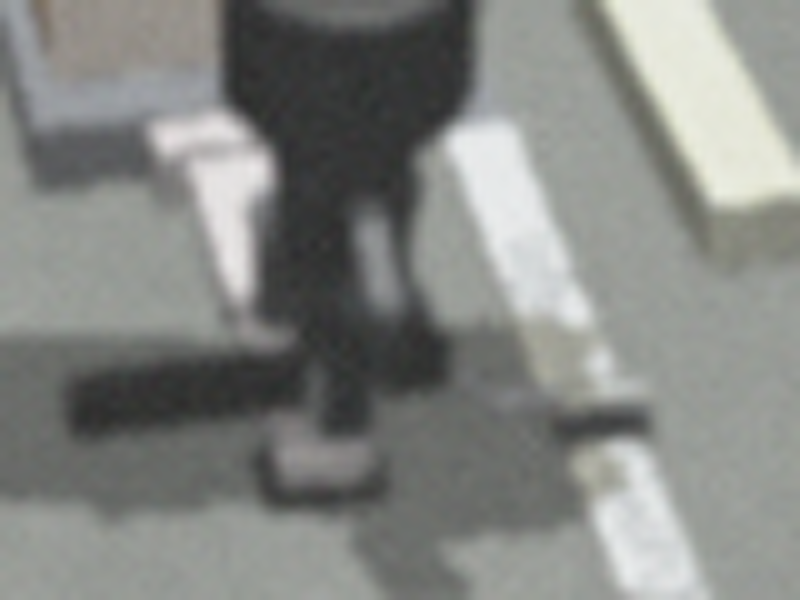

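The lever's dark end shows right of the finger at crop (425,360), about pixel (282,216). That is near closed, so I'll push on to the stop.

>>> {"op": "play_rows", "data": {"travel": [[-0.1, 0, 0], [-0.06, 0, 0], [0, 0, 0]], "twist": [[0, 0, 0], [0, 0, 0], [0, 0, 0]], "gripper": [14.5, 14.5, 14.5]}}

```text
t: 19.05
tool_pos: [0.5833, -0.0366, 0.0296]
orientation: [0.018, -3.125, -0.003]
ft_force: [-12.0, 4.8, 4.2]
grip_width: 0.0146
gripper_force: 7.3
```

>>> {"op": "play_rows", "data": {"travel": [[-0.1, 0, 0], [0, 0, 0], [0, 0, 0]], "twist": [[0, 0, 0], [0, 0, 0], [0, 0, 0]], "gripper": [14.5, 14.5, 14.5]}}

```text
t: 19.3
tool_pos: [0.5835, -0.0367, 0.0294]
orientation: [0.018, -3.12, -0.003]
ft_force: [-15.9, 4.2, 8.6]
grip_width: 0.0144
gripper_force: 10.5
```

>>> {"op": "play_rows", "data": {"travel": [[0.08, 0.03, 0], [0, 0.03, 0], [0, 0, 0], [0, 0, 0], [0, 0, 0], [0, 0, 0]], "twist": [[0, 0, 0], [0, 0, 0], [0, 0, 0], [0, 0, 0], [0, 0, 0], [0, 0, 0]], "gripper": [13, 11, 5, 5, 5, 5]}}

```text
t: 19.8
tool_pos: [0.5834, -0.0353, 0.0297]
orientation: [0.02, -3.124, -0.002]
ft_force: [-12.1, 4.1, 6.2]
grip_width: 0.0108
gripper_force: 63.6
```

Run:
```python
from h import *
G=0
for i in range(4):
    p=arm.capture("side"); G=G+p["image"].astype(float).mean(2)/4
s=arm.get_state();print(s["tool_pos"],s["ft_force"],s["grip_width"],s["gripper_force"])
G=G.astype(np.float32); ys=np.arange(-.065,.0,.0025); print((ys*1000).astype(int))
for x,z in((.666,.022),(.671,.022),(.64,.024),(.645,.024)):
    U=np.float32([proj(p,[x,y,z]) for y in ys]); print(x,cv2.remap(G,U[:,:1].copy(),U[:,1:].copy(),1).ravel().astype(int))
for q in("carton_mid","carton_new"):
    for r in arm.place_of(p,q)[:3]: print(q,r["conf"],r["point"])
t=arm.capture("top"); m=None
for q in("carton_new","carton_mid"):
    for r in arm.regions_of(t,q):
        if abs(r["point"][0]-205)<15: print(q,fit([(t,r["mask"])],.12,(.576,.177,.03)),r["mask"].sum())
```

```text
[ 0.58332704 -0.03526477  0.02964968] [-12.03252128   4.0617799    5.93550864] 0.010944620609132922 63.604961758246645
[-65 -62 -60 -57 -54 -52 -49 -47 -44 -42 -39 -37 -34 -32 -29 -27 -24 -22
 -19 -17 -14 -12  -9  -7  -4  -2]
0.666 [163 166 158 143 114  86  75  69  80  94 114 132 144 150 148 147 149 152
 154 155 154 154 155 153 152 157]
0.671 [186 185 175 160 125  94  77  72  80  95 115 137 158 166 167 168 168 169
 171 166 161 161 161 162 162 170]
0.64 [107 106 107 107 108 108 107 106 107 107 109 116 120 121 118 112 108 105
 104 106 106 106 107 108 107 106]
0.645 [108 108 107 107 107 107 107 106 106 106 109 115 119 122 115 107 105 104
 105 106 107 108 107 106 107 107]
carton_mid 0.92 [196.3, 178.4]
carton_mid 0.65 [190.8, 152.4]
carton_mid 0.57 [258.8, 171.0]
carton_new 0.83 [255.4, 159.2]
carton_new 0.59 [216.9, 266.1]
carton_new (array([0.5726656 , 0.18053583, 0.02651076]), np.float64(0.040930084408345224)) 1135
carton_mid (array([0.52979412, 0.16250021, 0.42288109]), np.float64(0.9233733593968165)) 87
```

```bash
python3 -c "
from rig import arm
print(arm.close_job())"
```

```text
the job is handed in; nothing more can be done
None
```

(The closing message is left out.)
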